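# Mix a flask of dye stock on the touch mixer

### The arm

A 7-joint arm with a two-finger parallel gripper is mounted at the origin on the work surface. World frame = base frame: x ahead of the robot, y to its left, z up, the work surface at z = 0. Lengths are in m, angles in rad, forces in N, time in s.
With the tool pointing down it reaches from about 0.425 to 0.925 m from the base axis. Payload 6.8 kg.
Tool frame: the origin (TCP) lies on the centre line of the jaws, within the pads' length; the fingertips stand 19 mm ahead of it and the grasp point (between the pads) is the TCP; z points along the fingers, y is the line along which they close (so a half turn about z gives the same grasp; the last joint's range is limited). The gripper opens to 85 mm and grips with 20 to 120 N. Pads are 22 mm wide; open, the fingers measure 114 mm over their backs; the gripper's body (76 mm by 85 mm) begins 54 mm behind the grasp point. The pads swing forward as they close: fully open they stand 13 mm farther back than shut.
Start: joints at [-1.428, 0.477, 0.022, 1.555, -0.011, 1.109, -0.083], TCP at [0.168, 0.654, 0.25] pointing down, gripper open.
Joint ranges: [-2.96, 2.96], [-0.34, 2.1], [-1.41, 1.46], [0.24, 2.44], [-1.37, 4.51], [0.17, 1.92], [-2.96, 2.96]. Speed limits (rad/s): [2.39, 2.39, 3.14, 3.14, 3.14, 3.14, 3.14].

### API

Orientations are given as a rotation vector (axis times angle).
In Python, from bench import r gives the robot as it stands. The module is installed in compiled form; this text tells all that it offers.
- The arm moves only by the tool arm_command, never from a script. Its argument "rows" is a list of rows, each an object of numbers: "fingers": the opening, from -1 (shut) to 1 (fully open); "x", "y", "z": the shift along the tool's x, y, z in m; "ax", "ay", "az": the turn, a rotation vector about the tool's x, y, z in degrees. In form: [{"fingers": .., "x": .., "y": .., "z": .., "ax": .., "ay": .., "az": ..}, ...]. A call has 1 to 10 rows; each row shifts and turns the commanded pose from where the row before left it, along the tool's axes as they then stand; what a row does not reach is not made up. A row lasts 1/12 s, in which the tool goes at most 41.7 mm and 7.16 degrees, less where a joint would pass 70% of its speed; a pose out of reach is approached as far as the arm can. A call is refused whole if a number of a shift passes 0.0417 or a number of a turn 7.16, either way. A call with a gripper value outside its range is refused whole. The fingers move at their own pace and stop on an object; "grip_force" is the grip in N (left out, the last holds). Time passes only in rows, so rows that do not move let the fingers close. It gives the time, the measured TCP pose, the force, the opening and the grip force at its end, in the units of the state.
- r.get_obs(): the state, without advancing time (a new reading comes with each control period).
- r.grab_frame(name): name is "side" or "top" or "wrist"; returns a dict with "frame" (384x512x3 uint8, red, green, blue), "depth" (384x512 float32, m along the optical axis (not along the pixel's ray), 0 where there is no reading), "K" (3x3 intrinsics, pixels), "world_from_camera" (4x4, takes a point from camera to world coordinates). Camera axes: x right, y down, z forward; pixel columns grow to the right and rows downward; lengths in m; the calibration is good to about 2 mm. A picture is of the moment at which its call begins.
- r.hand_in(): hands the job in; it is judged then, once.
The state is a dict: "clock": time; "joints": joint angles; "qvel": joint speeds; "tau": joint torques, N m; "tcp_pos": TCP position; "orientation": TCP orientation; "contact_force": force on the tool from outside, world axes, zero at the start; "moment": the same for the moment, N m; "grip_width": finger opening in m; "gripper_force": force on a finger pad.
Only numpy, scipy, OpenCV 4.12 (cv2) and the standard library are available. Lean on these libraries where they do the work, as an engineer would, in place of code of your own. Each camera call takes 0.05 s, during which the arm holds its last target. There are 200 camera calls.

### The job

Set the touch mixer to run on touch by pushing its toggle switch fully over towards the ring. Then lift the larger of the two round flasks off the table, keep it upright, set its round body centred in the mixer's sprung ring and press it down firmly so that the ring sinks most of its travel, without ramming the glass. The program finishes while the flask is still in the fingers and the ring is held pressed down; leave everything else on the table as it stands.

Things in the scene. Friction and masses are not known exactly. Their poses are not given: they have to be found in the camera images.
- mixer: Small grey vortex mixer, fixed to the table, 180 mm (x) by 118 mm (y). Origin on the table straight below the axis of the sprung ring. Its x axis points from the control deck (front, at -x) to the rear. The motor housing spans x -55 to +63 mm, y +-59 mm, top 78 mm up; the lower control deck spans x -117 to -55 mm, top 50 mm up. A fixed speed dial (28 mm across, 14 mm high) stands on the deck at x -86, y -30 mm; leave it.
- toggle_tip (a point): Free end (top) of the mixer's steel toggle switch, a bare bat 8 mm thick (10 mm at the end) on the control deck. The pivot is fixed to the mixer at x -88, y +28, z +52 mm in the mixer's frame, and this point is 34 mm from it. It swings in the mixer's x-z plane.
- toggle (a joint): Toggle switch angle (rad): 0 leans 0.45 rad to the front, away from the ring (off); 0.9 leans 0.45 rad to the rear, towards the ring (run on touch). It stays where it is left; about 1.5 N at its end moves it. Fully over means above 0.75.
- ring_top (a point): Centre of the upper rim of the mixer's sprung ring, a black rubber ring 73 mm across and 16 mm high, open in the middle, with a conical inside (62 mm across at the top, 38 mm at the bottom); the rim is 118 mm above the table when up. With the larger flask seated in it, the flask's foot is 13 to 15 mm below this point. It moves down with the ring.
- ring (a joint): How far the sprung ring is pressed down (m): 0 up (the flask's weight alone sinks it by up to 2 mm), 0.015 hard against its stop. About 2 N starts it moving, then 0.6 N per mm more (some 11 N at the stop). It springs back up when let go. Pressed well down means more than 0.009; 0.012 is a good place to hold.
- flask_mid (a point): The larger round flask, stoppered brown glass, loose, 0.14 to 0.28 kg: point on its axis half-way up, 64 mm above its flat foot. Round body 66 mm across, its centre 28 mm above the foot; straight neck 25 mm across from 59 to 118 mm above the foot, with a thin 29 mm lip at 110 to 114 mm that can be ignored in gripping; stopper top at 128 mm. z up the neck. Grip the neck, at about 85 to 88 mm above the foot.
- small_flask_mid (a point): The smaller round flask of the same glass, a bystander: point half-way up, 49 mm above its foot. Body 51 mm across, 98 mm high in all.
- glue_bottle_mid (a point): White glue bottle with a nozzle, bystander, 64 mm across and 192 mm high; point half-way up.
- gesso_jar_mid (a point): Jar of primer, bystander, 84 mm across and 85 mm high; point half-way up.
- shuttle_mid (a point): Wooden weaving shuttle lying flat, bystander, 200 x 36 x 14 mm; its centre.
- bobbin_mid (a point): Wooden bobbin standing up, bystander, 44 mm across and 60 mm high; its centre.
- flat_brush_mid (a point): Paint brush lying flat, bystander, 220 mm long; a point near its middle.
- ink_bottle_mid (a point): Small brown ink bottle, bystander, 48 mm across and 62 mm high; its centre.
- table: The white work table, top at z = 0.
There are look-alikes about, which are no part of the job. Leave any pink or purple look-alike of the part that bears flask_mid alone.

How it is judged:
By the outcome, as a careful person would: the job done as asked, in the order asked, and still so for the second after the job is handed in, while the arm keeps its last pose, push and grip.
It also fails if it takes over 64 s, if anything falls off the work surface, if the arm or the gripper's body presses on something with over 40 N, if the wrist force passes 120 N, or if a joint passes its speed limit or range.

## Working session

There is one attempt and no reset: what is moved stays moved. The work goes in short steps, Python scripts to look and compute and a tool call to move; the robot and the scene stay as the last step left them, time stands still between calls to the robot, and variables do not carry over. Pictures are saved under pics/ and viewed, at most 10 in all, crops included, and the job is handed in when it is done.

Besides the shell and the picture viewer there is one more tool, called in YAML: its name, and indented under it one key for each argument. arm_command: Moves the arm, as the interface text tells. Its arguments: {"type":"object","properties":{"rows":{"type":"array"},"grip_force":{"type":"number"}},"required":["rows"]}

```bash
mkdir -p pics
cat > h.py <<'E'
import numpy as np, cv2, pickle
from bench import r
def grab(n,tag):
    f=r.grab_frame(n); pickle.dump(f,open(f'pics/{tag}.pkl','wb')); return f
def pts(f):
    d=f['depth']; K=f['K']; v,u=np.indices(d.shape)
    P=np.stack([(u-K[0,2])/K[0,0]*d,(v-K[1,2])/K[1,1]*d,d],-1)
    T=f['world_from_camera']; W=P@T[:3,:3].T+T[:3,3]; W[d==0]=np.nan; return W
E
python3 - <<'E'
from h import *
fs=[grab(n,n+'0') for n in('side','top')]
print(r.get_obs()); 
for f,n in zip(fs,('side','top')):
    cv2.imwrite(f'pics/{n}0.png',cv2.resize(f['frame'][...,::-1],(800,600)));print(f['world_from_camera'],f['K'])
E
```

```text
{'clock': 0.1, 'joints': array([-1.42810285,  0.47774886,  0.02235628,  1.5563489 , -0.01148545,
        1.10929414, -0.08312197]), 'qvel': array([ 0.0013275 , -0.00127059, -0.00060603, -0.00182157,  0.00080433,
       -0.00052257,  0.00035018]), 'tau': array([ 3.69915302e-03, -5.97761929e+01,  1.61338024e+00, -2.81953132e+01,
        1.28166057e-02,  5.01972274e-03,  3.58174631e-06]), 'tcp_pos': array([0.16741272, 0.65339287, 0.24940366]), 'orientation': array([-3.92916990e-01, -3.11685564e+00,  2.62232857e-03]), 'contact_force': array([-1.29258411, -0.04932169,  0.44795184]), 'moment': array([0.00303589, 0.02691937, 0.03701958]), 'gripper_force': 0.0, 'grip_width': 0.08576627899250942}
[[-0.96980286 -0.12970453  0.20654092  0.32963119]
 [-0.24340667  0.56803206 -0.78618876  0.86592554]
 [-0.01534961 -0.81272154 -0.58245007  0.74138683]
 [ 0.          0.          0.          1.        ]] [[362.50413273   0.         255.88364652]
 [  0.         362.50413273 199.538289  ]
 [  0.           0.           1.        ]]
[[ 1.34209041e-01 -9.70678334e-01  1.99427947e-01  3.57156651e-01]
 [-9.90952593e-01 -1.31654897e-01  2.60757900e-02  2.28623202e-03]
 [ 9.44461367e-04 -2.01123248e-01 -9.79565489e-01  1.17294146e+00]
 [ 0.00000000e+00  0.00000000e+00  0.00000000e+00  1.00000000e+00]] [[354.10750903   0.         255.70842205]
 [  0.         354.10750903 187.16791632]
 [  0.           0.           1.        ]]
```

View pics/side0.png

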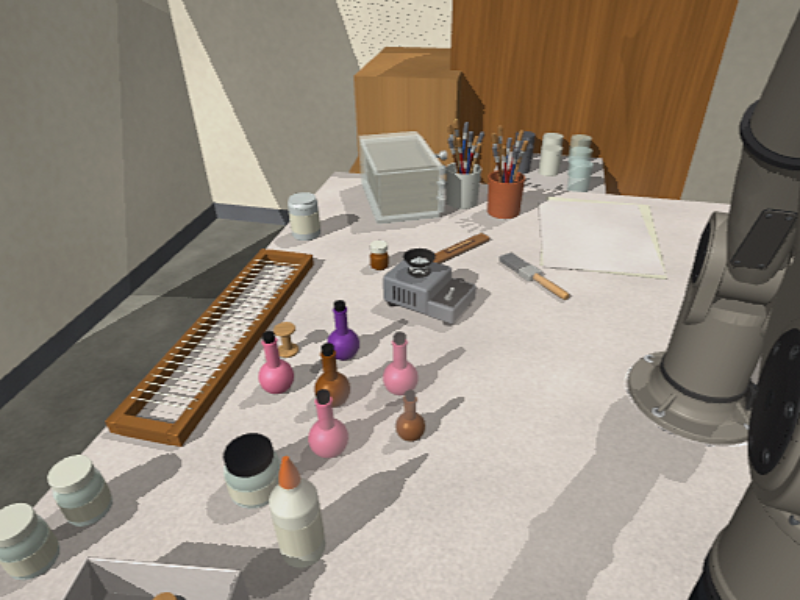

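View pics/top0.png

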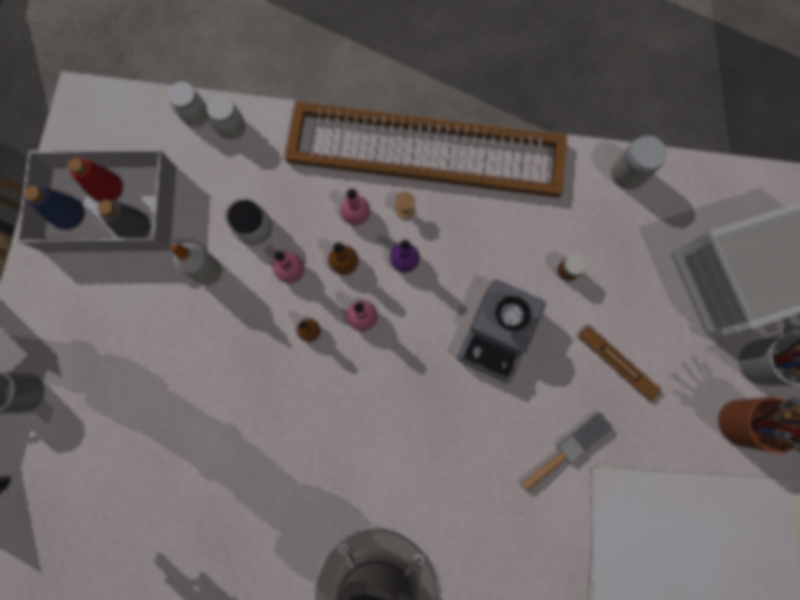

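Side view: the mixer is at (430,285). Brown flasks are at (331,378) and (410,422), pink ones at (275,375), (328,435) and (400,375), and a purple one at (343,340). In the top view the brown ones are at (343,257) and (308,330). The brown flask at (331,378) is the larger brown one, so it fits. I'll confirm it in an enlarged crop.

Run:
```python
from h import *
s=pickle.load(open('pics/side0.pkl','rb'));t=pickle.load(open('pics/top0.pkl','rb'))
# crops: native windows 100x75 -> 400x300 (x4)
def c(f,u,v): return cv2.resize(f['frame'][v:v+75,u:u+100,::-1],(400,300),interpolation=cv2.INTER_CUBIC)
im=np.vstack([np.hstack([c(s,180,210),c(s,230,150)]),np.hstack([c(t,180,140),c(t,275,175)])])
im=np.clip(im*1.3,0,255).astype(np.uint8)
cv2.imwrite('pics/crop1.png',im)
# flask bodies/mixers by cloud
W=pts(t); Ws=pts(s)
def q(name,W,u0,u1,v0,v1,zlo,zhi):
    w=W[v0:v1,u0:u1].reshape(-1,3); w=w[(w[:,2]>zlo)&(w[:,2]<zhi)]; 
    print(name,len(w),w.min(0).round(4) if len(w) else '',w.max(0).round(4) if len(w) else '',np.median(w,0).round(4) if len(w) else '')
q('big top stopper',W,205,235,150,177,.1,.2)
q('big body',W,205,235,150,180,.02,.06)
q('big side neck',Ws,195,228,215,262,.065,.2)
q('big side body',Ws,195,228,215,265,.01,.06)
q('small',W,185,208,200,222,.02,.2)
q('ring top',W,300,350,175,240,.1,.14)
q('ring side',Ws,250,290,150,190,.1,.14)
w=W[170:245,285:355].reshape(-1,3)
for lo,hi in((.07,.085),(.042,.056)):
    p=w[(w[:,2]>lo)&(w[:,2]<hi)]; b=cv2.minAreaRect(p[:,:2].astype(np.float32)); print(lo,len(p),np.median(p[:,2]),b,cv2.boxPoints(b).round(4).tolist())
```

```text
big top stopper 68 [0.6307 0.1494 0.1013] [0.6552 0.1765 0.1323] [0.6401 0.1618 0.126 ]
big body 224 [0.6111 0.1306 0.0208] [0.6754 0.1933 0.06  ] [0.6307 0.1544 0.0483]
big side neck 325 [0.5998 0.1536 0.0651] [0.6597 0.2904 0.1306] [0.6362 0.1757 0.1141]
big side body 499 [0.6132 0.0295 0.0113] [0.6991 0.1968 0.0596] [0.6451 0.1622 0.0457]
small 187 [0.4623 0.188  0.0226] [0.5105 0.2341 0.1011] [0.4819 0.2064 0.0401]
ring top 351 [ 0.5249 -0.2257  0.1001] [ 0.5966 -0.1568  0.1215] [ 0.564  -0.1935  0.1116]
ring side 180 [ 0.5302 -0.2288  0.1   ] [ 0.5966 -0.1562  0.121 ] [ 0.5652 -0.2031  0.1117]
0.07 930 0.0771238622424113 ((0.5420487523078918, -0.18510068953037262), (0.11797266453504562, 0.16398517787456512), 72.60760498046875) [[0.44620001316070557, -0.21690000593662262], [0.6026999950408936, -0.26589998602867126], [0.6378999948501587, -0.15330000221729279], [0.4814000129699707, -0.10429999977350235]]
0.042 684 0.05022847815484499 ((0.5177581310272217, -0.17665153741836548), (0.11749973148107529, 0.14490942656993866), 72.87005615234375) [[0.4311999976634979, -0.21150000393390656], [0.5697000026702881, -0.2540999948978424], [0.6043000221252441, -0.14180000126361847], [0.4657999873161316, -0.09920000284910202]]
```

View pics/crop1.png

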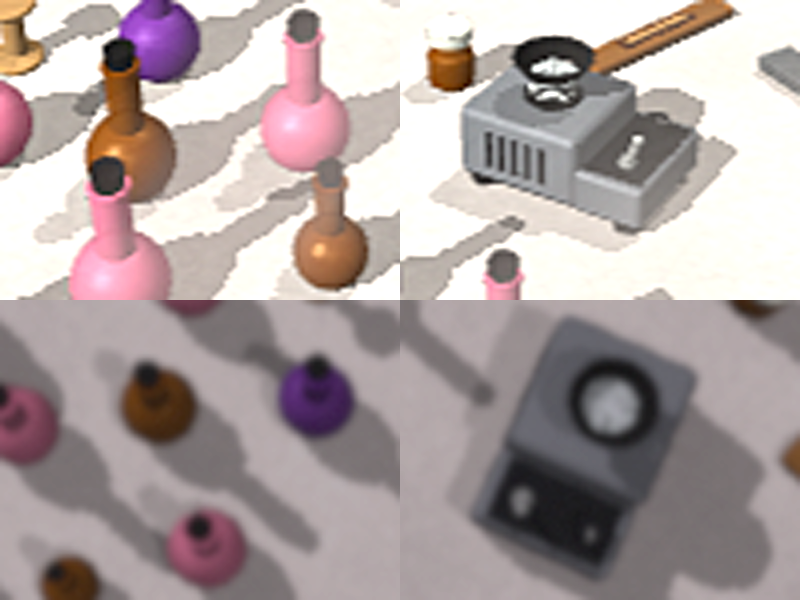

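The large brown flask is confirmed at side-crop (125,150). The toggle bat stands on the deck at top-crop (520,500), leaning to the front. Next I'll refine the positions with model fits.

Run:
```python
from h import *
from scipy.optimize import least_squares
s=pickle.load(open('pics/side0.pkl','rb'));t=pickle.load(open('pics/top0.pkl','rb'))
W=pts(t); Ws=pts(s)
def fit(p,rad,c0):
    return least_squares(lambda c:np.hypot(p[:,0]-c[0],p[:,1]-c[1])-rad,c0,loss='soft_l1',f_scale=.001).x.round(4)
def sel(W,c,rad,lo,hi):
    w=W.reshape(-1,3); return w[(w[:,2]>lo)&(w[:,2]<hi)&(np.hypot(w[:,0]-c[0],w[:,1]-c[1])<rad)]
for n,w in(('top',W),('side',Ws)):
    p=sel(w,(.642,.162),.025,.07,.108); print(n,'neck',len(p),fit(p,.0125,[.642,.162]))
    p=sel(w,(.642,.162),.025,.118,.14); print(n,'stopper',len(p),p.mean(0).round(4),p.max(0).round(4),p.min(0).round(4))
    p=sel(w,(.642,.162),.045,.006,.056); 
    f=least_squares(lambda c:np.linalg.norm(p-np.r_[c,.028],axis=1)-.033,[.642,.162],loss='soft_l1',f_scale=.001).x
    print(n,'body',len(p),f.round(4))
    p=sel(w,(.562,-.192),.042,.113,.13); h=cv2.minEnclosingCircle(p[:,:2].astype(np.float32)); print(n,'ring',len(p),h,np.median(p[:,2]))
yaw=np.radians(-17.3);R=np.array([[np.cos(yaw),-np.sin(yaw)],[np.sin(yaw),np.cos(yaw)]])
O=np.array([.562,-.192])
for n,w in(('top',W),('side',Ws)):
    w=w.reshape(-1,3); m=(w[:,:2]-O)@R
    k=(m[:,0]>-.125)&(m[:,0]<-.062)&(m[:,1]>0)&(m[:,1]<.055)&(w[:,2]>.058)&(w[:,2]<.1)
    print(n,'bat mixer frame',np.c_[m[k],w[k,2]].round(4)[::2].tolist())
    k=(w[:,2]>.073)&(w[:,2]<.081)&(abs(m[:,0])<.08)&(abs(m[:,1])<.075); k&=m[:,0]>-.06
    print(n,'housing',m[k].min(0),m[k].max(0), cv2.minAreaRect(w[k][:,:2].astype(np.float32)))
def body(W,name,u,v): print(name,W[v-2:v+3,u-2:u+3].reshape(-1,3).mean(0).round(3))
for nm,u,v in(('purple',259,165),('pinkC',232,202),('pinkL',184,170),('pinkT',227,133),('small',197,210)): body(W,nm,u,v)
```

```text
top neck 24 [0.644  0.1633]
top stopper 43 [0.6428 0.1629 0.1274] [0.6536 0.1722 0.1323] [0.6334 0.1532 0.1188]
top body 193 [0.6442 0.1636]
top ring 152 ((0.5607722401618958, -0.19130320847034454), 0.03594038635492325) 0.11681532962869445
side neck 96 [0.6466 0.1638]
side stopper 58 [0.6447 0.1674 0.126 ] [0.6574 0.1758 0.1304] [0.635  0.1536 0.1182]
side body 239 [0.6462 0.1641]
side ring 82 ((0.5621852874755859, -0.19157367944717407), 0.03817794471979141) 0.11659871301634961
top bat mixer frame [[-0.0871, 0.0298, 0.0583], [-0.0917, 0.0295, 0.0695], [-0.0975, 0.0321, 0.081], [-0.0918, 0.0246, 0.0599], [-0.0992, 0.0282, 0.0828], [-0.103, 0.0296, 0.0806]]
top housing [-0.05609782 -0.05713389] [0.05993796 0.05952889] ((0.5642340779304504, -0.19155246019363403), (0.11642596125602722, 0.11582254618406296), 72.97738647460938)
side bat mixer frame [[-0.0953, 0.0334, 0.0832], [-0.1005, 0.029, 0.0824], [-0.1007, 0.0366, 0.0828], [-0.0901, 0.0297, 0.0714], [-0.0998, 0.0344, 0.0773], [-0.0941, 0.0299, 0.0688], [-0.0921, 0.033, 0.0659], [-0.0853, 0.0341, 0.0603], [-0.0926, 0.0338, 0.0625], [-0.0928, 0.0339, 0.0586]]
side housing [-0.05400952 -0.0550021 ] [0.06112557 0.06367662] ((0.5666964054107666, -0.18892046809196472), (0.11862242966890335, 0.11513117700815201), 72.74712371826172)
purple [0.655 0.031 0.071]
pinkC [0.522 0.098 0.087]
pinkL [0.605 0.265 0.079]
pinkT [0.748 0.149 0.073]
small [0.484 0.204 0.07 ]
```

arm_command:
  rows:
    - {"fingers":-1,"x":-0.036,"y":-0.0206,"az":2.9}
    - {"fingers":-1,"x":-0.036,"y":-0.0206}
    - {"fingers":-1,"x":-0.036,"y":-0.0206}
    - {"fingers":-1,"x":-0.036,"y":-0.0206}
    - {"fingers":-1,"x":-0.036,"y":-0.0206}
    - {"fingers":-1,"x":-0.036,"y":-0.0206}
    - {"fingers":-1,"x":-0.036,"y":-0.0206}
    - {"fingers":-1,"x":-0.036,"y":-0.0206}
    - {"fingers":-1,"x":-0.036,"y":-0.0206}
    - {"fingers":-1,"x":-0.036,"y":-0.0206}

```text
validation failed for argument at $.ro...
```

arm_command:
  rows:
    - {"fingers":-1,"x":-0.0104,"y":-0.0379}
    - {"fingers":-1,"x":-0.0104,"y":-0.0379}
    - {"fingers":-1,"x":-0.0104,"y":-0.0379}
    - {"fingers":-1,"x":-0.0104,"y":-0.0379}
    - {"fingers":-1,"x":-0.0104,"y":-0.0379}
    - {"fingers":-1,"x":-0.0104,"y":-0.0379}
    - {"fingers":-1,"x":-0.0104,"y":-0.0379}
    - {"fingers":-1,"x":-0.0104,"y":-0.0379}
    - {"fingers":-1,"x":-0.0104,"y":-0.0379}
    - {"fingers":-1,"x":-0.0104,"y":-0.0379}

```text
validation failed for argument at $.ro...
```

arm_command:
  rows:
    - {"fingers":-1,"x":-0.036,"y":-0.0206,"z":0,"ax":0,"ay":0,"az":2.9}

```text
clock: 0.18
tcp_pos: [0.1885, 0.6295, 0.2492]
orientation: [-0.452, -3.103, -0.003]
contact_force: [-1.4, 1.7, -0.3]
grip_width: 0.0753
gripper_force: 0.0
```

arm_command:
  rows:
    - {"fingers":-1,"x":-0.036,"y":-0.0206,"z":0,"ax":0,"ay":0,"az":0}
    - {"fingers":-1,"x":-0.036,"y":-0.0206,"z":0,"ax":0,"ay":0,"az":0}
    - {"fingers":-1,"x":-0.036,"y":-0.0206,"z":0,"ax":0,"ay":0,"az":0}
    - {"fingers":-1,"x":-0.036,"y":-0.0206,"z":0,"ax":0,"ay":0,"az":0}
    - {"fingers":-1,"x":-0.036,"y":-0.0206,"z":0,"ax":0,"ay":0,"az":0}
    - {"fingers":-1,"x":-0.036,"y":-0.0206,"z":0,"ax":0,"ay":0,"az":0}
    - {"fingers":-1,"x":-0.036,"y":-0.0206,"z":0,"ax":0,"ay":0,"az":0}
    - {"fingers":-1,"x":-0.036,"y":-0.0206,"z":0,"ax":0,"ay":0,"az":0}
    - {"fingers":-1,"x":-0.036,"y":-0.0206,"z":0,"ax":0,"ay":0,"az":0}

```text
clock: 0.93
tcp_pos: [0.4525, 0.3499, 0.2501]
orientation: [-0.471, -3.106, 0.0]
contact_force: [1.5, 0.1, -0.4]
grip_width: 0.0001
gripper_force: 0.0
```

arm_command:
  rows:
    - {"fingers":-1,"x":-0.0104,"y":-0.0379,"z":0,"ax":0,"ay":0,"az":0}
    - {"fingers":-1,"x":-0.0104,"y":-0.0379,"z":0,"ax":0,"ay":0,"az":0}
    - {"fingers":-1,"x":-0.0104,"y":-0.0379,"z":0,"ax":0,"ay":0,"az":0}
    - {"fingers":-1,"x":-0.0104,"y":-0.0379,"z":0,"ax":0,"ay":0,"az":0}
    - {"fingers":-1,"x":-0.0104,"y":-0.0379,"z":0,"ax":0,"ay":0,"az":0}
    - {"fingers":-1,"x":-0.0104,"y":-0.0379,"z":0,"ax":0,"ay":0,"az":0}
    - {"fingers":-1,"x":-0.0104,"y":-0.0379,"z":0,"ax":0,"ay":0,"az":0}
    - {"fingers":-1,"x":-0.0104,"y":-0.0379,"z":0,"ax":0,"ay":0,"az":0}
    - {"fingers":-1,"x":-0.0104,"y":-0.0379,"z":0,"ax":0,"ay":0,"az":0}

```text
clock: 1.68
tcp_pos: [0.439, -0.0036, 0.2502]
orientation: [-0.471, -3.106, -0.0]
contact_force: [-0.2, 0.2, -0.2]
grip_width: -0.0002
gripper_force: 0.0
```

```bash
cat >> h.py <<'E'
YAW=np.radians(-17.25);MO=np.array([.561,-.191,0])
from scipy.spatial.transform import Rotation as Ro
def st(target=None):
    o=r.get_obs(); M=Ro.from_euler('z',YAW).as_matrix(); p=o['tcp_pos']; T=Ro.from_rotvec(o['orientation']).as_matrix()
    print('t',round(o['clock'],2),'world',p.round(4),'mixer',(M.T@(p-MO)).round(4),'F',o['contact_force'].round(1),'w',round(o['grip_width'],4),'gf',round(o['gripper_force'],1))
    print('toolx yaw',np.degrees(np.arctan2(T[1,0],T[0,0])).round(2),'tooly yaw',np.degrees(np.arctan2(T[1,1],T[0,1])).round(2),'z',T[:,2].round(4))
    if target is not None: print('need tool shift',(T.T@(np.array(target)-p)).round(4))
def mix(x,y,z): return Ro.from_euler('z',YAW).as_matrix()@np.array([x,y,z])+MO
E
python3 -c "
from h import *
st(mix(-.142,.029,.087))"
```

```text
t 1.68 world [ 0.439  -0.0036  0.2502] mixer [-0.1721  0.1428  0.2502] F [-0.2  0.2 -0.2] w -0.0002 gf 0.0
toolx yaw 162.74 tooly yaw 72.74 z [-1.e-04  3.e-04 -1.e+00]
need tool shift [-0.0302 -0.1138  0.1632]
```

arm_command:
  rows:
    - {"fingers":-1,"x":-0.0075,"y":-0.0285,"z":0,"ax":0,"ay":0,"az":0}
    - {"fingers":-1,"x":-0.0075,"y":-0.0285,"z":0,"ax":0,"ay":0,"az":0}
    - {"fingers":-1,"x":-0.0075,"y":-0.0285,"z":0,"ax":0,"ay":0,"az":0}
    - {"fingers":-1,"x":-0.0075,"y":-0.0285,"z":0.02,"ax":0,"ay":0,"az":0}
    - {"fingers":-1,"x":0,"y":0,"z":0.035,"ax":0,"ay":0,"az":0}
    - {"fingers":-1,"x":0,"y":0,"z":0.035,"ax":0,"ay":0,"az":0}
    - {"fingers":-1,"x":0,"y":0,"z":0.035,"ax":0,"ay":0,"az":0}
    - {"fingers":-1,"x":0,"y":0,"z":0.025,"ax":0,"ay":0,"az":0}
    - {"fingers":-1,"x":0,"y":0,"z":0.013,"ax":0,"ay":0,"az":0}
    - {"fingers":-1,"x":0,"y":0,"z":0,"ax":0,"ay":0,"az":0}

```text
clock: 2.52
tcp_pos: [0.4322, -0.1192, 0.0846]
orientation: [-0.471, -3.1, 0.001]
contact_force: [-0.8, 0.2, 0.3]
grip_width: 0.0
gripper_force: 0.0
```

```bash
python3 -c "
from h import *
st(mix(-.097,.029,.087))
f=grab('side','side1'); cv2.imwrite('pics/side1.png',cv2.resize(f['frame'][120:220,220:355,::-1],(800,592)))"
```

```text
t 2.52 world [ 0.4322 -0.1192  0.0846] mixer [-0.1443  0.0304  0.0846] F [-0.8  0.2  0.3] w 0.0 gf 0.0
toolx yaw 162.73 tooly yaw 72.73 z [-6.2e-03  1.0e-04 -1.0e+00]
need tool shift [-0.0473 -0.0013 -0.0027]
```

View pics/side1.png

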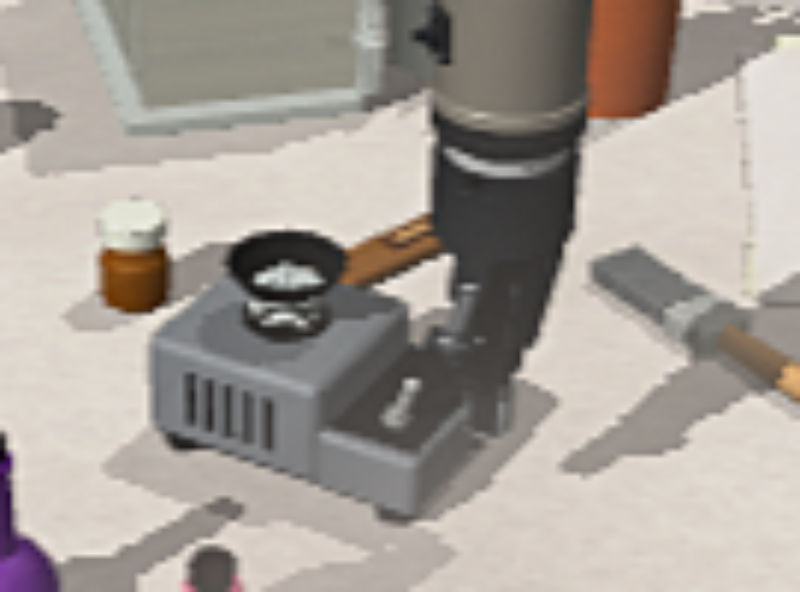

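The closed fingers at (490,400) stand just in front of the bat at (405,400), clear of the deck. Now I'll push.

arm_command:
  rows:
    - {"fingers":-1,"x":-0.008,"y":-0.001,"z":-0.002,"ax":0,"ay":0,"az":0}
    - {"fingers":-1,"x":-0.007,"y":0,"z":0,"ax":0,"ay":0,"az":0}
    - {"fingers":-1,"x":-0.007,"y":0,"z":0,"ax":0,"ay":0,"az":0}
    - {"fingers":-1,"x":-0.007,"y":0,"z":0,"ax":0,"ay":0,"az":0}
    - {"fingers":-1,"x":-0.007,"y":0,"z":0,"ax":0,"ay":0,"az":0}
    - {"fingers":-1,"x":-0.006,"y":0,"z":0,"ax":0,"ay":0,"az":0}
    - {"fingers":-1,"x":-0.003,"y":0,"z":0,"ax":0,"ay":0,"az":0}
    - {"fingers":-1,"x":0,"y":0,"z":0,"ax":0,"ay":0,"az":0}

```text
clock: 3.23
tcp_pos: [0.478, -0.134, 0.0893]
orientation: [0.472, 3.105, -0.0]
contact_force: [0.7, 0.9, -0.2]
grip_width: 0.0003
gripper_force: 0.1
```

```bash
python3 -c "
from h import *
st(mix(-.095,.029,.087))"
```

```text
t 3.23 world [ 0.478  -0.134   0.0893] mixer [-0.0961  0.0298  0.0893] F [ 0.7  0.9 -0.2] w 0.0003 gf 0.1
toolx yaw 162.73 tooly yaw 72.73 z [ 6.e-04 -3.e-04 -1.e+00]
need tool shift [-0.0011 -0.0008  0.0023]
```

arm_command:
  rows:
    - {"fingers":-1,"x":-0.0015,"y":0,"z":0.001,"ax":0,"ay":0,"az":0}
    - {"fingers":-1,"x":-0.001,"y":0,"z":0,"ax":0,"ay":0,"az":0}
    - {"fingers":-1,"x":0,"y":0,"z":0,"ax":0,"ay":0,"az":0}

```text
clock: 3.48
tcp_pos: [0.4794, -0.1346, 0.0882]
orientation: [-0.472, -3.105, -0.0]
contact_force: [-2.3, 0.6, 1.0]
grip_width: -0.0001
gripper_force: 0.8
```

arm_command:
  rows:
    - {"fingers":-1,"x":-0.0015,"y":0,"z":0,"ax":0,"ay":0,"az":0}
    - {"fingers":-1,"x":0,"y":0,"z":0,"ax":0,"ay":0,"az":0}

```text
clock: 3.65
tcp_pos: [0.4808, -0.135, 0.0882]
orientation: [-0.472, -3.105, -0.0]
contact_force: [-1.5, -0.2, 0.6]
grip_width: 0.0
gripper_force: 0.8
```

arm_command:
  rows:
    - {"fingers":-1,"x":-0.0015,"y":0,"z":0,"ax":0,"ay":0,"az":0}
    - {"fingers":-1,"x":0,"y":0,"z":0,"ax":0,"ay":0,"az":0}

```text
clock: 3.82
tcp_pos: [0.4823, -0.1354, 0.0881]
orientation: [-0.472, -3.105, -0.0]
contact_force: [-2.5, -0.2, -1.5]
grip_width: -0.0002
gripper_force: 0.8
```

arm_command:
  rows:
    - {"fingers":-1,"x":-0.0015,"y":0,"z":0,"ax":0,"ay":0,"az":0}
    - {"fingers":-1,"x":0,"y":0,"z":0,"ax":0,"ay":0,"az":0}

```text
clock: 3.98
tcp_pos: [0.4828, -0.1356, 0.0879]
orientation: [-0.471, -3.103, -0.001]
contact_force: [-5.0, 1.4, 1.1]
grip_width: 0.0001
gripper_force: 2.4
```

arm_command:
  rows:
    - {"fingers":-1,"x":0.01,"y":0,"z":0,"ax":0,"ay":0,"az":0}
    - {"fingers":-1,"x":0.02,"y":0,"z":0,"ax":0,"ay":0,"az":0}
    - {"fingers":-1,"x":0.02,"y":0,"z":-0.02,"ax":0,"ay":0,"az":0}
    - {"fingers":-1,"x":0,"y":0.01,"z":-0.04,"ax":0,"ay":0,"az":0}
    - {"fingers":-1,"x":0,"y":0.03,"z":-0.025,"ax":0,"ay":0,"az":0}
    - {"fingers":1,"x":0,"y":0.04,"z":0,"ax":0,"ay":0,"az":0}
    - {"fingers":1,"x":0,"y":0.04,"z":0,"ax":0,"ay":0,"az":0}
    - {"fingers":1,"x":0,"y":0.04,"z":0,"ax":0,"ay":0,"az":0}

```text
clock: 4.65
tcp_pos: [0.485, 0.0337, 0.1747]
orientation: [0.472, 3.101, 0.004]
contact_force: [0.3, 0.5, 0.5]
grip_width: 0.0358
gripper_force: 0.0
```

```bash
python3 -c "
from h import *
st([.645,.1637,.2])
f=grab('side','side2'); g=grab('top','top2')
cv2.imwrite('pics/side2.png',np.hstack([cv2.resize(x[...,::-1],(400,400),interpolation=2) for x in(f['frame'][140:220,240:320],g['frame'][170:250,280:360])]))
W=pts(f).reshape(-1,3);M=Ro.from_euler('z',YAW).as_matrix();m=(W-MO)@M
k=(m[:,0]>-.125)&(m[:,0]<-.058)&(m[:,1]>.01)&(m[:,1]<.05)&(m[:,2]>.056)&(m[:,2]<.1);print(m[k].round(3).tolist())"
```

```text
t 4.65 world [0.485  0.0337 0.1747] mixer [-0.1392  0.192   0.1747] F [0.3 0.5 0.5] w 0.0358 gf 0.0
toolx yaw 162.68 tooly yaw 72.68 z [ 0.0049  0.0017 -1.    ]
need tool shift [-0.1141  0.1718 -0.0243]
[[-0.081, 0.028, 0.068], [-0.082, 0.03, 0.066], [-0.083, 0.032, 0.063], [-0.085, 0.027, 0.061], [-0.084, 0.033, 0.06], [-0.085, 0.028, 0.058], [-0.089, 0.029, 0.059], [-0.083, 0.038, 0.058], [-0.085, 0.036, 0.058], [-0.09, 0.037, 0.06], [-0.091, 0.032, 0.058], [-0.093, 0.029, 0.056], [-0.093, 0.035, 0.056]]
```

View pics/side2.png

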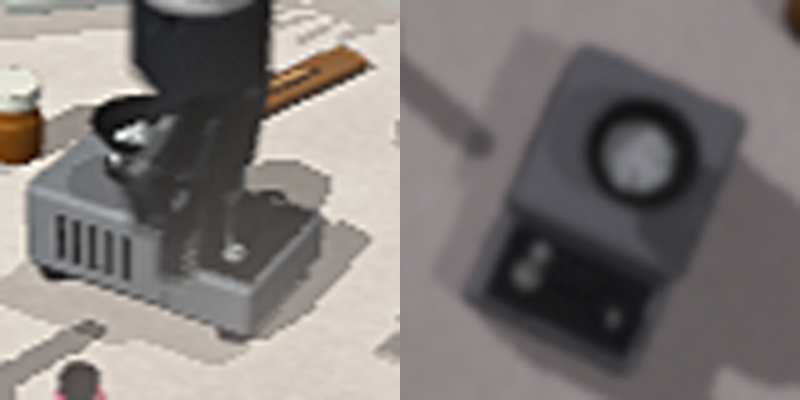

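The top crop shows the bat's tip at (540,252), beyond its base at (522,275), so it now leans towards the ring. I'll check the angle from the top depth.

```bash
python3 -c "
from h import *
for n in('top0','top2'):
    g=pickle.load(open(f'pics/{n}.pkl','rb'))
    W=pts(g).reshape(-1,3);M=Ro.from_euler('z',YAW).as_matrix();m=(W-MO)@M
    k=(m[:,0]>-.125)&(m[:,0]<-.06)&(m[:,1]>.01)&(m[:,1]<.05)&(m[:,2]>.056)&(m[:,2]<.1);print(n,m[k].round(3).tolist())
T=np.linalg.inv(g['world_from_camera'])
for a in(0,.75,.9):
    p=T@np.r_[mix(-.088+.034*np.sin(a-.45),.028,.052+.034*np.cos(a-.45)),1]; u=g['K']@p[:3]; u=u/u[2]; print(a,(u[0]-280)*5+400,(u[1]-170)*5)
"
```

```text
top0 [[-0.084, 0.033, 0.057], [-0.087, 0.032, 0.058], [-0.086, 0.029, 0.058], [-0.084, 0.026, 0.057], [-0.092, 0.032, 0.069], [-0.09, 0.029, 0.069], [-0.087, 0.025, 0.057], [-0.086, 0.022, 0.058], [-0.094, 0.032, 0.057], [-0.096, 0.032, 0.081], [-0.095, 0.029, 0.084], [-0.091, 0.024, 0.06], [-0.1, 0.031, 0.087], [-0.098, 0.028, 0.083], [-0.096, 0.025, 0.081], [-0.102, 0.029, 0.081], [-0.101, 0.027, 0.087]]
top2 [[-0.072, 0.031, 0.077], [-0.071, 0.029, 0.081], [-0.076, 0.033, 0.08], [-0.076, 0.031, 0.083], [-0.074, 0.028, 0.081], [-0.072, 0.024, 0.076], [-0.079, 0.032, 0.077], [-0.079, 0.03, 0.084], [-0.077, 0.027, 0.085], [-0.075, 0.023, 0.078], [-0.081, 0.03, 0.071], [-0.08, 0.028, 0.076], [-0.08, 0.025, 0.082], [-0.084, 0.033, 0.058], [-0.084, 0.031, 0.068], [-0.083, 0.028, 0.068], [-0.082, 0.026, 0.067], [-0.087, 0.032, 0.059], [-0.087, 0.03, 0.064], [-0.086, 0.027, 0.067], [-0.09, 0.031, 0.059], [-0.089, 0.028, 0.062], [-0.087, 0.025, 0.057], [-0.086, 0.022, 0.056], [-0.094, 0.032, 0.058], [-0.093, 0.03, 0.06], [-0.091, 0.024, 0.063], [-0.111, 0.025, 0.057]]
0 521.3510616898143 291.94813906722203
0.75 537.7771653047946 255.00021588424076
0.9 540.3773710359669 248.36923872267562
```

The bat's on position mirrors its off position about the pivot, and the force rose at the stop, so it is fully over. Now the flask.

arm_command:
  rows:
    - {"fingers":0.5,"x":-0.0228,"y":0.0343,"z":-0.005,"ax":0,"ay":0,"az":0}
    - {"fingers":0.5,"x":-0.0228,"y":0.0343,"z":-0.005,"ax":0,"ay":0,"az":0}
    - {"fingers":0.5,"x":-0.0228,"y":0.0343,"z":-0.005,"ax":0,"ay":0,"az":0}
    - {"fingers":0.5,"x":-0.0228,"y":0.0343,"z":-0.005,"ax":0,"ay":0,"az":0}
    - {"fingers":0.5,"x":-0.0228,"y":0.0343,"z":-0.005,"ax":0,"ay":0,"az":0}
    - {"fingers":0.5,"x":0,"y":0,"z":0,"ax":0,"ay":0,"az":0}
    - {"fingers":0.5,"x":0,"y":0,"z":0,"ax":0,"ay":0,"az":0}

```text
clock: 5.33
tcp_pos: [0.6449, 0.1635, 0.1981]
orientation: [0.467, 3.104, 0.001]
contact_force: [-0.4, -0.8, -0.0]
grip_width: 0.0643
gripper_force: 0.0
```

```bash
python3 -c "
from h import *
st([.645,.1637,.0865])
f=grab('wrist','w1'); cv2.imwrite('pics/w1.png',f['frame'][...,::-1])
W=pts(f).reshape(-1,3)
from scipy.optimize import least_squares
p=W[(np.hypot(W[:,0]-.645,W[:,1]-.1637)<.04)]; 
b=p[(p[:,2]>.006)&(p[:,2]<.056)]; print(len(b))
if len(b)>30: print('body',least_squares(lambda c:np.linalg.norm(b-np.r_[c,.028],axis=1)-.033,[.645,.163],loss='soft_l1',f_scale=.001).x)
n=p[(p[:,2]>.065)&(p[:,2]<.108)]; print(len(n))
if len(n)>10: print('neck',least_squares(lambda c:np.hypot(n[:,0]-c[0],n[:,1]-c[1])-.0125,[.645,.163],loss='soft_l1',f_scale=.001).x)
"
```

```text
t 5.33 world [0.6449 0.1635 0.1981] mixer [-0.025   0.3635  0.1981] F [-0.4 -0.8 -0. ] w 0.0643 gf 0.0
toolx yaw 162.89 tooly yaw 72.89 z [ 2.3e-03  4.0e-04 -1.0e+00]
need tool shift [2.000e-04 1.000e-04 1.116e-01]
1764
body [0.64438096 0.16357139]
287
neck [0.64441923 0.16354842]
```

View pics/w1.png

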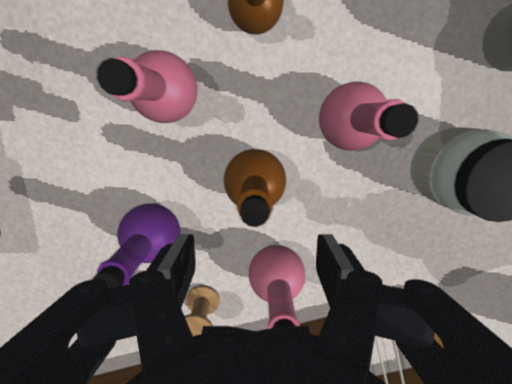

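The wrist view shows the brown flask at (255,185) on the jaws' centre line, with neighbours clear of the fingers. Descending.

arm_command:
  rows:
    - {"fingers":0.5,"x":0.0005,"y":0,"z":0.03,"ax":0,"ay":0,"az":0}
    - {"fingers":0.5,"x":0,"y":0,"z":0.03,"ax":0,"ay":0,"az":0}
    - {"fingers":0.5,"x":0,"y":0,"z":0.025,"ax":0,"ay":0,"az":0}
    - {"fingers":0.5,"x":0,"y":0,"z":0.018,"ax":0,"ay":0,"az":0}
    - {"fingers":0.5,"x":0,"y":0,"z":0.008,"ax":0,"ay":0,"az":0}
    - {"fingers":0.5,"x":0,"y":0,"z":0,"ax":0,"ay":0,"az":0}
    - {"fingers":0.5,"x":0,"y":0,"z":0,"ax":0,"ay":0,"az":0}

```text
clock: 5.97
tcp_pos: [0.643, 0.1608, 0.0881]
orientation: [0.473, 3.105, -0.0]
contact_force: [0.3, -0.1, 0.8]
grip_width: 0.0635
gripper_force: 0.0
```

```bash
python3 -c "
from h import *
st([.6445,.1636,.0865])"
```

```text
t 5.97 world [0.643  0.1608 0.0881] mixer [-0.026   0.3603  0.0881] F [ 0.3 -0.1  0.8] w 0.0635 gf 0.0
toolx yaw 162.66 tooly yaw 72.66 z [ 6.e-04 -2.e-04 -1.e+00]
need tool shift [-0.0006  0.0031  0.0016]
```

arm_command:
  rows:
    - {"fingers":0.5,"x":-0.0006,"y":0.003,"z":0.0015,"ax":0,"ay":0,"az":0}
    - {"fingers":0.5,"x":0,"y":0,"z":0,"ax":0,"ay":0,"az":0}
    - {"fingers":-1,"x":0,"y":0,"z":0,"ax":0,"ay":0,"az":0}
    - {"fingers":-1,"x":0,"y":0,"z":0,"ax":0,"ay":0,"az":0}
    - {"fingers":-1,"x":0,"y":0,"z":0,"ax":0,"ay":0,"az":0}
    - {"fingers":-1,"x":0,"y":0,"z":0,"ax":0,"ay":0,"az":0}
    - {"fingers":-1,"x":0,"y":0,"z":0,"ax":0,"ay":0,"az":0}
    - {"fingers":-1,"x":0,"y":0,"z":0,"ax":0,"ay":0,"az":0}
  grip_force: 50

```text
clock: 6.63
tcp_pos: [0.6447, 0.1643, 0.0863]
orientation: [0.472, 3.105, 0.0]
contact_force: [-0.3, -0.6, 4.9]
grip_width: 0.0238
gripper_force: 48.8
```

```bash
python3 -c "
from h import *
st([.6445,.1636,.0865])"
```

```text
t 6.63 world [0.6447 0.1643 0.0863] mixer [-0.0255  0.3642  0.0863] F [-0.3 -0.6  4.9] w 0.0238 gf 48.8
toolx yaw 162.72 tooly yaw 72.72 z [ 5.e-04  1.e-04 -1.e+00]
need tool shift [-0.     -0.0008 -0.0002]
```

arm_command:
  rows:
    - {"fingers":-1,"x":0,"y":0,"z":-0.008,"ax":0,"ay":0,"az":0}
    - {"fingers":-1,"x":0,"y":0,"z":-0.02,"ax":0,"ay":0,"az":0}
    - {"fingers":-1,"x":0,"y":0,"z":-0.025,"ax":0,"ay":0,"az":0}
    - {"fingers":-1,"x":0,"y":0,"z":-0.03,"ax":0,"ay":0,"az":0}
    - {"fingers":-1,"x":0,"y":0,"z":-0.03,"ax":0,"ay":0,"az":0}
    - {"fingers":-1,"x":0,"y":0,"z":-0.03,"ax":0,"ay":0,"az":0}
    - {"fingers":-1,"x":0,"y":0,"z":-0.015,"ax":0,"ay":0,"az":0}
    - {"fingers":-1,"x":0,"y":0,"z":0,"ax":0,"ay":0,"az":0}

```text
clock: 7.3
tcp_pos: [0.6464, 0.1648, 0.2483]
orientation: [0.471, 3.1, 0.005]
contact_force: [1.1, 0.2, -1.5]
grip_width: 0.0239
gripper_force: 49.1
```

```bash
python3 -c "
from h import *
st(mix(0,0,.245))"
```

```text
t 7.3 world [0.6464 0.1648 0.2483] mixer [-0.024   0.3651  0.2483] F [ 1.1  0.2 -1.5] w 0.0239 gf 49.1
toolx yaw 162.72 tooly yaw 72.72 z [ 0.0065  0.0025 -1.    ]
need tool shift [-0.0242 -0.3651  0.0018]
```

arm_command:
  rows:
    - {"fingers":-1,"x":-0.001,"y":-0.015,"z":0,"ax":0,"ay":0,"az":0}
    - {"fingers":-1,"x":-0.002,"y":-0.03,"z":0,"ax":0,"ay":0,"az":0}
    - {"fingers":-1,"x":-0.003,"y":-0.04,"z":0,"ax":0,"ay":0,"az":0}
    - {"fingers":-1,"x":-0.003,"y":-0.04,"z":0,"ax":0,"ay":0,"az":0}
    - {"fingers":-1,"x":-0.003,"y":-0.04,"z":0,"ax":0,"ay":0,"az":0}
    - {"fingers":-1,"x":-0.003,"y":-0.04,"z":0,"ax":0,"ay":0,"az":0}
    - {"fingers":-1,"x":-0.003,"y":-0.04,"z":0,"ax":0,"ay":0,"az":0}
    - {"fingers":-1,"x":-0.003,"y":-0.04,"z":0,"ax":0,"ay":0,"az":0}
    - {"fingers":-1,"x":-0.002,"y":-0.04,"z":0,"ax":0,"ay":0,"az":0}
    - {"fingers":-1,"x":-0.001,"y":-0.03,"z":0,"ax":0,"ay":0,"az":0}

```text
clock: 8.13
tcp_pos: [0.5585, -0.1859, 0.242]
orientation: [-0.477, -3.102, 0.002]
contact_force: [0.9, -0.3, -2.0]
grip_width: 0.024
gripper_force: 49.2
```

arm_command:
  rows:
    - {"fingers":-1,"x":0,"y":-0.01,"z":0,"ax":0,"ay":0,"az":0}
    - {"fingers":-1,"x":0,"y":0,"z":0,"ax":0,"ay":0,"az":0}
    - {"fingers":-1,"x":0,"y":0,"z":0,"ax":0,"ay":0,"az":0}
    - {"fingers":-1,"x":0,"y":0,"z":0,"ax":0,"ay":0,"az":0}

```text
clock: 8.47
tcp_pos: [0.5589, -0.1892, 0.2426]
orientation: [-0.468, -3.105, -0.002]
contact_force: [0.5, 0.9, -1.9]
grip_width: 0.0243
gripper_force: 49.2
```

Run:
```python
from h import *
from scipy.optimize import least_squares
st(mix(0,0,.245))
a=grab('side','side3'); b=grab('top','top3')
cv2.imwrite('pics/s3.png',np.hstack([cv2.resize(x[...,::-1],(400,400),interpolation=2) for x in(a['frame'][95:195,215:315],b['frame'][150:250,270:370])]))
p0=r.get_obs()['tcp_pos']
for n,f in(('side',a),('top',b)):
    W=pts(f).reshape(-1,3)
    h=p0[2]-.0865+.028
    p=W[(np.hypot(W[:,0]-p0[0],W[:,1]-p0[1])<.042)&(W[:,2]>h-.03)&(W[:,2]<h+.03)]
    if len(p)>30: print(n,len(p),'body c',least_squares(lambda c:np.linalg.norm(p-c,axis=1)-.033,np.r_[p0[:2],h],loss='soft_l1',f_scale=.001).x.round(4),'expected z',h.round(4))
    # ring: annulus pts
    k=W[(W[:,2]>.112)&(W[:,2]<.124)&(np.hypot(W[:,0]-.561,W[:,1]+.191)<.045)]
    print(n,'ring',len(k), cv2.minEnclosingCircle(k[:,:2].astype(np.float32)) if len(k) else '')
```

```text
t 8.47 world [ 0.5589 -0.1892  0.2426] mixer [-0.0025  0.0011  0.2426] F [ 0.5  0.9 -1.9] w 0.0243 gf 49.2
toolx yaw 162.85 tooly yaw 72.85 z [-0.0017  0.0014 -1.    ]
need tool shift [-0.0025 -0.0011 -0.0024]
side 284 body c [ 0.5607 -0.1894  0.1847] expected z 0.1846
side ring 88 ((0.5628064870834351, -0.19059675931930542), 0.03681625798344612)
top 101 body c [ 0.5588 -0.1898  0.1845] expected z 0.1846
top ring 49 ((0.5588861703872681, -0.1766069233417511), 0.029103074222803116)
```

View pics/s3.png

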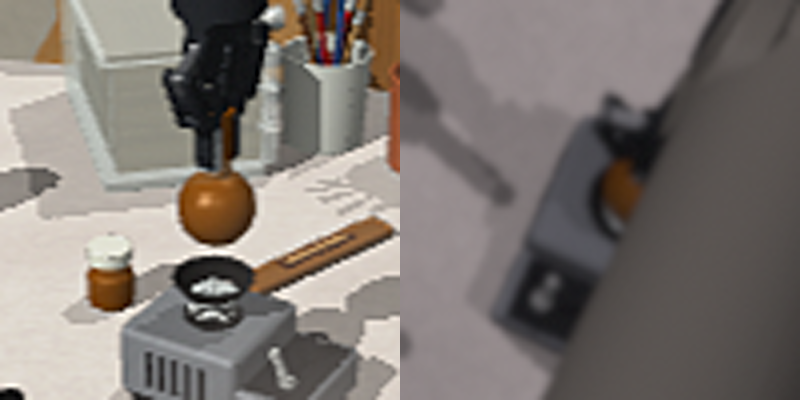

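The flask hangs upright above the ring at (215,275) in the left crop, and the bat leans to the ring. Both cameras agree on a correction of about 2 mm.

arm_command:
  rows:
    - {"fingers":-1,"x":-0.0024,"y":-0.0009,"z":0.01,"ax":0,"ay":0,"az":0}
    - {"fingers":-1,"x":0,"y":0,"z":0.015,"ax":0,"ay":0,"az":0}
    - {"fingers":-1,"x":0,"y":0,"z":0.012,"ax":0,"ay":0,"az":0}
    - {"fingers":-1,"x":0,"y":0,"z":0.006,"ax":0,"ay":0,"az":0}
    - {"fingers":-1,"x":0,"y":0,"z":0,"ax":0,"ay":0,"az":0}
    - {"fingers":-1,"x":0,"y":0,"z":0,"ax":0,"ay":0,"az":0}
    - {"fingers":-1,"x":0,"y":0,"z":0,"ax":0,"ay":0,"az":0}

```text
clock: 9.15
tcp_pos: [0.5614, -0.1929, 0.2012]
orientation: [0.472, 3.105, -0.0]
contact_force: [-0.2, -0.4, -2.1]
grip_width: 0.0241
gripper_force: 49.2
```

```bash
python3 -c "
from h import *
st([.5609,-.1908,.1905])"
```

```text
t 9.15 world [ 0.5614 -0.1929  0.2012] mixer [ 0.0009 -0.0017  0.2012] F [-0.2 -0.4 -2.1] w 0.0241 gf 49.2
toolx yaw 162.73 tooly yaw 72.73 z [ 8.e-04 -3.e-04 -1.e+00]
need tool shift [0.0011 0.0018 0.0107]
```

arm_command:
  rows:
    - {"fingers":-1,"x":0.001,"y":0.0018,"z":0.002,"ax":0,"ay":0,"az":0}
    - {"fingers":-1,"x":0,"y":0,"z":0.003,"ax":0,"ay":0,"az":0}
    - {"fingers":-1,"x":0,"y":0,"z":0.002,"ax":0,"ay":0,"az":0}
    - {"fingers":-1,"x":0,"y":0,"z":0,"ax":0,"ay":0,"az":0}
    - {"fingers":-1,"x":0,"y":0,"z":0,"ax":0,"ay":0,"az":0}

```text
clock: 9.57
tcp_pos: [0.5605, -0.1907, 0.1937]
orientation: [-0.472, -3.106, -0.0]
contact_force: [-0.1, 0.2, -1.8]
grip_width: 0.0243
gripper_force: 49.2
```

```bash
python3 -c "
from h import *
st([.5609,-.1908,.1905])"
```

```text
t 9.57 world [ 0.5605 -0.1907  0.1937] mixer [-6.000e-04  1.000e-04  1.937e-01] F [-0.1  0.2 -1.8] w 0.0243 gf 49.2
toolx yaw 162.73 tooly yaw 72.73 z [-1.e-04  0.e+00 -1.e+00]
need tool shift [-0.0004  0.      0.0032]
```

Centred, with no contact yet. Lowering gently with force readings.

arm_command:
  rows:
    - {"fingers":-1,"x":-0.0003,"y":0,"z":0.002,"ax":0,"ay":0,"az":0}
    - {"fingers":-1,"x":0,"y":0,"z":0.0015,"ax":0,"ay":0,"az":0}
    - {"fingers":-1,"x":0,"y":0,"z":0,"ax":0,"ay":0,"az":0}

```text
clock: 9.82
tcp_pos: [0.561, -0.1908, 0.1902]
orientation: [0.472, 3.106, 0.0]
contact_force: [0.4, -0.5, -1.2]
grip_width: 0.0237
gripper_force: 49.2
```

arm_command:
  rows:
    - {"fingers":-1,"x":0,"y":0,"z":0.0015,"ax":0,"ay":0,"az":0}
    - {"fingers":-1,"x":0,"y":0,"z":0.0015,"ax":0,"ay":0,"az":0}
    - {"fingers":-1,"x":0,"y":0,"z":0,"ax":0,"ay":0,"az":0}

```text
clock: 10.07
tcp_pos: [0.5612, -0.1907, 0.1874]
orientation: [0.471, 3.105, 0.0]
contact_force: [0.3, 0.2, 1.4]
grip_width: 0.0239
gripper_force: 49.3
```

arm_command:
  rows:
    - {"fingers":-1,"x":0,"y":0,"z":0.0015,"ax":0,"ay":0,"az":0}
    - {"fingers":-1,"x":0,"y":0,"z":0.0015,"ax":0,"ay":0,"az":0}
    - {"fingers":-1,"x":0,"y":0,"z":0,"ax":0,"ay":0,"az":0}

```text
clock: 10.32
tcp_pos: [0.5612, -0.1908, 0.1844]
orientation: [0.471, 3.105, 0.0]
contact_force: [0.7, 1.1, 4.1]
grip_width: 0.0238
gripper_force: 49.4
```

arm_command:
  rows:
    - {"fingers":-1,"x":0,"y":0,"z":0.0015,"ax":0,"ay":0,"az":0}
    - {"fingers":-1,"x":0,"y":0,"z":0.0015,"ax":0,"ay":0,"az":0}
    - {"fingers":-1,"x":0,"y":0,"z":0.001,"ax":0,"ay":0,"az":0}
    - {"fingers":-1,"x":0,"y":0,"z":0,"ax":0,"ay":0,"az":0}
    - {"fingers":-1,"x":0,"y":0,"z":0,"ax":0,"ay":0,"az":0}

```text
clock: 10.73
tcp_pos: [0.5612, -0.1908, 0.1806]
orientation: [0.471, 3.105, 0.0]
contact_force: [-0.3, 1.3, 5.4]
grip_width: 0.0237
gripper_force: 49.7
```

arm_command:
  rows:
    - {"fingers":-1,"x":0,"y":0,"z":0.001,"ax":0,"ay":0,"az":0}
    - {"fingers":-1,"x":0,"y":0,"z":0,"ax":0,"ay":0,"az":0}
    - {"fingers":-1,"x":0,"y":0,"z":0,"ax":0,"ay":0,"az":0}

```text
clock: 10.98
tcp_pos: [0.5613, -0.1908, 0.1797]
orientation: [0.471, 3.105, 0.0]
contact_force: [-0.5, 1.1, 6.5]
grip_width: 0.0239
gripper_force: 49.8
```

Run:
```python
from h import *
st([.5609,-.1908,.1785])
a=grab('side','side4'); b=grab('top','top4');st()
cv2.imwrite('pics/s4.png',np.hstack([cv2.resize(x[...,::-1],(400,400),interpolation=2) for x in(a['frame'][120:200,230:310],b['frame'][150:250,270:370])]))
W=pts(a).reshape(-1,3);Z=pts(pickle.load(open('pics/side0.pkl','rb'))).reshape(-1,3)
# rim height: highest points on near outside wall of ring, before and now
for w in(Z,W):
    k=w[(abs(np.hypot(w[:,0]-.561,w[:,1]+.191)-.036)<.003)&(w[:,2]>.09)&(w[:,2]<.125)]; print(len(k),np.percentile(k[:,2],[5,25,50,75,90,97]).round(4))
```

```text
t 10.98 world [ 0.5613 -0.1908  0.1797] mixer [0.0002 0.0003 0.1797] F [-0.5  1.1  6.5] w 0.0239 gf 49.8
toolx yaw 162.74 tooly yaw 72.74 z [ 9.e-04  1.e-04 -1.e+00]
need tool shift [ 0.0004 -0.0001  0.0012]
t 11.08 world [ 0.5613 -0.1908  0.1797] mixer [0.0002 0.0003 0.1797] F [-0.9  1.6  6.6] w 0.0239 gf 49.8
toolx yaw 162.73 tooly yaw 72.73 z [ 0.001  0.    -1.   ]
40 [0.1134 0.1159 0.117  0.1186 0.1196 0.1204]
47 [0.1051 0.1077 0.1154 0.1208 0.1237 0.1241]
```

View pics/s4.png

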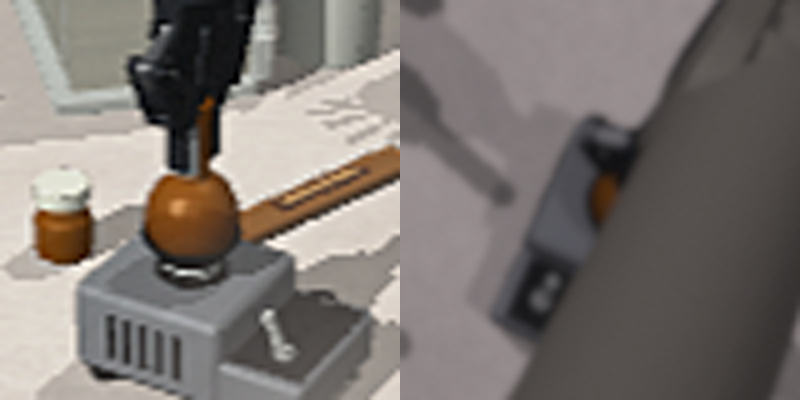

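The flask sits centred in the ring, which is visibly sunk at left-crop (190,260). Geometry and force both give about 11 mm, so I'll go one more.

arm_command:
  rows:
    - {"fingers":-1,"x":0,"y":0,"z":0.001,"ax":0,"ay":0,"az":0}
    - {"fingers":-1,"x":0,"y":0,"z":0,"ax":0,"ay":0,"az":0}
    - {"fingers":-1,"x":0,"y":0,"z":0,"ax":0,"ay":0,"az":0}
    - {"fingers":-1,"x":0,"y":0,"z":0,"ax":0,"ay":0,"az":0}

```text
clock: 11.42
tcp_pos: [0.5613, -0.1908, 0.1788]
orientation: [0.472, 3.105, 0.0]
contact_force: [-0.8, 1.5, 7.2]
grip_width: 0.0238
gripper_force: 49.8
```

Run:
```python
from h import *
st()
a=grab('side','side5'); st()
W=pts(a).reshape(-1,3); S=pts(pickle.load(open('pics/side3.pkl','rb'))).reshape(-1,3)
from scipy.optimize import least_squares
for w,z in((S,.1847),(W,.120)):
    p=w[(np.hypot(w[:,0]-.561,w[:,1]+.191)<.040)&(w[:,2]>z-.0)&(w[:,2]<z+.03)]
    print(len(p),least_squares(lambda c:np.linalg.norm(p-c,axis=1)-.033,[.561,-.191,z],loss='soft_l1',f_scale=.001).x.round(4))
```

```text
t 11.42 world [ 0.5613 -0.1908  0.1788] mixer [0.0002 0.0003 0.1788] F [-0.8  1.5  7.2] w 0.0238 gf 49.8
toolx yaw 162.73 tooly yaw 72.73 z [ 1.e-03  1.e-04 -1.e+00]
t 11.47 world [ 0.5613 -0.1908  0.1788] mixer [0.0002 0.0003 0.1788] F [-1.9  2.2  7.2] w 0.0233 gf 49.8
toolx yaw 162.73 tooly yaw 72.73 z [ 1.e-03  1.e-04 -1.e+00]
205 [ 0.5607 -0.1892  0.1844]
190 [ 0.5635 -0.1907  0.1207]
```

```bash
python3 -c "
from bench import r
print(r.hand_in())"
```

```text
the job is handed in; nothing more can be done
None
```

The job is handed in with the toggle fully over towards the ring and the larger brown flask still in the fingers, upright and centred, holding the ring about 11 to 12 mm down by camera and force readings.

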